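# Unlatch a camera test post and hold its rod at the set mark

## Task

Get the camera test post ready for clamping: pull the orange-knobbed latch pin straight out of the post's side and park it lying in the open blue notch beside it, letting go of it. Then take the black cap and draw the post's rod straight up, without binding it, until the whole yellow band shows above the sleeve but none of the red one, and finish there, still gripping the cap and holding the rod steady at that height. Leave the dome camera, screw tray and screwdriver where they are.

Things in the scene. Friction and masses are not known exactly. Their poses are not given: they have to be found in the camera images.
- stand: Test post, fixed to the bench. Origin on the bench under the rod's axis, z up. Grey base plate 20 mm thick (x -65 to +105, y -55 to +91 mm). Square aluminium sleeve, 44 x 44 mm, round the z axis, top at z = 170 mm. A dark boss (32 wide, 24 high) runs from it along +y to y = 78 mm and holds the latch pin. Beside it, at x = +70 mm, stands the blue cradle with the parking notch
- notch (a point): Middle of the parking notch in the blue cradle, at stand (70, 42.5, 75) mm, on the axis where a parked pin lies; axes as the stand. A trough parallel to the stand's y, 65 mm long (stand y 10 to 75 mm), 16 mm wide, floor at z = 70 mm, walls to 86 mm, flared lips to about 95 mm, open above and at both ends
- pin_knob (a point): Centre of the loose latch pin's orange knob, 22 mm diameter, 32 mm long along the pin's y. Steel shaft, 10 mm diameter, runs 78 mm from the knob towards -y of the pin (60 g). At the start it lies along the stand's y with the knob 7 to 10 mm off the boss, its tip in the rod's neck, locking the rod. It slides freely; the tip clears the boss when the knob's centre is past stand y = 172 mm
- pin_mid (a point): Middle of the latch pin's shaft, 55 mm from the knob's centre towards -y of the pin. Parked, it lies near the notch's middle, the knob outside the notch's +y end. The pin balances about 40 mm from the knob's centre
- rod_cap (a point): Centre of the rod's black cap, 36 mm diameter, 35 mm high, z along the rod. Loose steel rod, 26 mm diameter, 200 mm long with cap, 0.3 to 0.65 kg, standing on the bore's bottom: cap centre 202.5 mm above the bench, underside 15 mm above the sleeve. The yellow band is all out when the rod is raised 45 mm; the red one begins to show at 65 mm
- dome_cam: Loose dome camera, white base 110 mm across, dark dome, 84 mm high; origin under its centre. Leave alone
- screw_tray: Loose grey tray 110 x 150 x 30 mm; origin under its centre. Leave alone
- driver: Loose screwdriver lying on the bench beyond the post; origin at its middle underside. Leave alone
- sleeve_top (a point): Centre of the upright bore's mouth, on top of the sleeve, 170 mm above the bench; axes as the stand. The rod slides in this bore with about 1 mm of play to each side; no spring, and no stop at the top
- pin_bore (a point): Mouth of the latch pin's bore in the boss's end face, at stand (0, 78, 70) mm; axes as the stand. The 12 mm bore runs level, along the stand's y; the pin is pulled out along +y
Not all that is in view belongs to the job. Leave any brown or white look-alike of the part that bears pin_knob alone. What is shaped like the part that bears rod_cap but brown is not meant.

How it is judged:
By the outcome, as a careful person would: the job done as asked, in the order asked, and still so for the second after the job is handed in, while the arm keeps its last pose, push and grip.
It also fails if it takes over 59 s, if anything falls off the work surface, if the arm or the gripper's body presses on something with over 40 N, if the wrist force passes 120 N, or if a joint passes its speed limit or range.

## Robot

A 6-joint arm with a two-finger parallel gripper is mounted at the origin on the work surface. World frame = base frame: x ahead of the robot, y to its left, z up, the work surface at z = 0. Lengths are in m, angles in rad, forces in N, time in s.
With the tool pointing down it reaches from about 0.3 to 0.75 m from the base axis. Payload 8.5 kg.
Tool frame: the origin (TCP) lies between the finger pads; the fingertips stand 25 mm ahead of it and the grasp point (between the pads) lies 6 mm ahead of it; z points along the fingers, y is the direction in which the jaws open and shut (so a half turn about z gives the same grasp; the last joint's range is limited). The gripper opens to 88 mm and grips with 3 to 60 N. Pads are 18 mm wide; open, the fingers measure 123 mm over their backs; the gripper's body (75 mm by 187 mm) begins 45 mm behind the grasp point.
Start: joints at [0.956, 0.381, 1.297, -0, 1.464, -0.215], TCP at [0.214, 0.507, 0.264] pointing down, gripper open.
Joint ranges: [-3.11, 3.11], [-0.89, 2.33], [0.22, 2.48], [-1.42, 4.56], [0.17, 2.85], [-2.88, 2.88]. Speed limits (rad/s): [2.39, 2.39, 3.14, 3.14, 3.14, 3.14].

## Interface

Orientations are given as a unit quaternion [w, x, y, z].
In Python, from workcell import get_state, get_image, camera_model, job_done gives the robot as it stands.
- The arm moves only by the tool move_arm, never from a script. Its argument "moves" is a list of rows, each a list of 4 numbers: the shift along the tool's x, y, z in m, then the turn about the tool's z in degrees. In form: [[tx, ty, tz, roll], ...]. A call has 1 to 20 rows; each row shifts and turns the pose as measured when the row begins, along the tool's axes as they then stand; what a row does not reach is not made up. A row lasts 1/8 s, in which the tool goes at most 62.5 mm and 10.7 degrees, less where a joint would pass 70% of its speed; a pose out of reach is approached as far as the arm can. A call with a gripper value outside its range is refused whole. "gripper" is the finger opening in m, from 0 to 0.0881, set as the call begins (left out, the last holds). The fingers move at their own pace and stop on an object; "grip_force" is the grip in N (left out, the last holds). Time passes only in rows, so rows that do not move let the fingers close. It gives the time, the measured TCP pose, the force and the opening at its end, in the units of the state.
- get_state(): the state, without advancing time (a new reading comes with each control period).
- get_image(name): name is "side" or "top" or "wrist"; returns the picture (420x560x3 uint8, blue, green, red); there is no depth.
- camera_model(name): a dict with "fov_y" (degrees; the focal length in pixels is half the picture's height over the tangent of half this angle, whatever the lens; pixels are square), "cx", "cy" (the principal point, pixels), "cam_to_world" (4x4, takes a point from camera to world coordinates). Camera axes: x right, y up, looking along -z (the intrinsics and any distortion apply to the point x, -y, -z); pixel columns grow to the right and rows downward; lengths in m; the calibration is good to about 2 mm. A picture is of the moment at which its call begins: read the wrist's pose just before it. camera_model takes no time and is no camera call; for the wrist camera it gives the pose at the moment of the call.
- job_done(): hands the job in, once; it reports no verdict.
The state is a dict: "time_s": time; "joints": joint angles; "qvel": joint speeds; "tau": joint torques, N m; "ee_pos": TCP position; "tcp_rot": TCP orientation; "contact_force": force on the tool from outside, world axes, zero at the start; "moment": the same for the moment, N m; "grip_width": finger opening in m.
Only numpy, scipy, OpenCV 4.12 (cv2) and the standard library are available. Lean on these libraries where they do the work, as an engineer would, in place of code of your own. Each camera call takes 0.05 s, during which the arm holds its last target.

## Working session

There is one attempt and no reset: what is moved stays moved. The work goes in short steps, Python scripts to look and compute and a tool call to move; the robot and the scene stay as the last step left them, time stands still between calls to the robot, and variables do not carry over. Pictures are saved under pics/ and viewed, and the job is handed in when it is done.

Besides the shell and the picture viewer there is one more tool, called after ">>>" in YAML: its name, and indented under it one key for each argument. move_arm: Moves the arm, as the interface text tells. Its arguments: {"type":"object","properties":{"moves":{"type":"array"},"gripper":{"type":"number"},"grip_force":{"type":"number"}},"required":["moves"]}

```bash
mkdir -p pics; ls
python3 - <<'E'
from workcell import *
import cv2
print(get_state())
for n in ("side","top","wrist"):
    m=camera_model(n);print(n,m)
    cv2.imwrite(f"pics/{n}0.png",get_image(n))
E
```

```text
pics
{'time_s': 0.0, 'joints': array([ 9.55690094e-01,  3.81183799e-01,  1.29825828e+00, -1.73960349e-05,
        1.46358981e+00, -2.15293599e-01]), 'qvel': array([ 0.00016433, -0.00063032, -0.00250456, -0.00019304, -0.00108572,
       -0.00035908]), 'tau': array([ 1.07296546e-03, -4.37917042e+01, -2.24558669e+01,  7.14534684e-02,
        3.52600159e-02, -1.17219838e-04]), 'ee_pos': array([0.21394219, 0.50641656, 0.26314513]), 'tcp_rot': array([-2.82362345e-04,  1.98576544e-01,  9.80085118e-01, -6.61965777e-04]), 'contact_force': array([ 0.49238223, -0.7352599 ,  0.32967252]), 'moment': array([-0.03427179,  0.00507993, -0.01949145]), 'grip_width': 0.08788282759739709}
side {'fov_y': 56.92999457209406, 'cx': 274.6160605072282, 'cy': 208.57515851380518, 'cam_to_world': array([[ 0.80980925,  0.42860998, -0.40062758,  0.26517625],
       [-0.58668456,  0.58788083, -0.55695364, -0.47649066],
       [-0.00319461,  0.68606823,  0.72753019,  0.75165779],
       [ 0.        ,  0.        ,  0.        ,  1.        ]])}
top {'fov_y': 45.133990639195076, 'cx': 270.45437875230016, 'cy': 205.37951775544616, 'cam_to_world': array([[ 0.02254826,  0.99769039, -0.06407382,  0.51005204],
       [-0.99963911,  0.02156343, -0.01602061,  0.00550998],
       [-0.01460196,  0.06441194,  0.99781656,  1.60754949],
       [ 0.        ,  0.        ,  0.        ,  1.        ]])}
wrist {'fov_y': 61.143396458546604, 'cx': 285.7403330859235, 'cy': 210.86652153504758, 'cam_to_world': array([[ 0.3898493 , -0.88346227, -0.2598306 ,  0.1475154 ],
       [ 0.92087738,  0.37353659,  0.11160316,  0.53495843],
       [-0.00154095, -0.28278053,  0.9591834 ,  0.38372457],
       [ 0.        ,  0.        ,  0.        ,  1.        ]])}
```

View pics/side0.png

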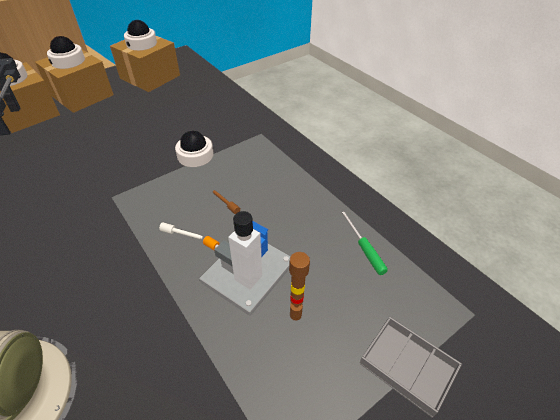

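View pics/top0.png

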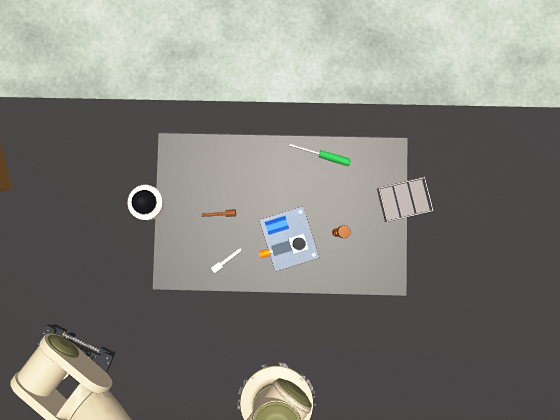

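View pics/wrist0.png

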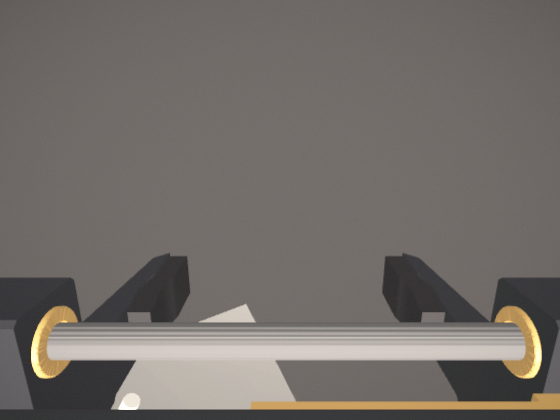

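Run:
```python
import cv2,numpy as np
t=cv2.imread("pics/top0.png");s=cv2.imread("pics/side0.png")
cv2.imwrite("pics/topc.png",cv2.resize(t[190:290,200:360],None,fx=5,fy=5,interpolation=cv2.INTER_CUBIC))
cv2.imwrite("pics/sidec.png",cv2.resize(s[180:330,150:340],None,fx=4,fy=4,interpolation=cv2.INTER_CUBIC))
```

```text
(no output)
```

View pics/topc.png

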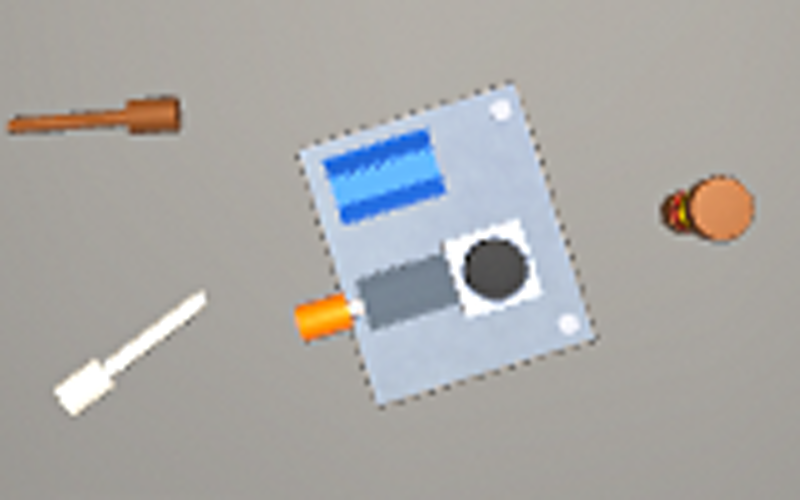

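View pics/sidec.png

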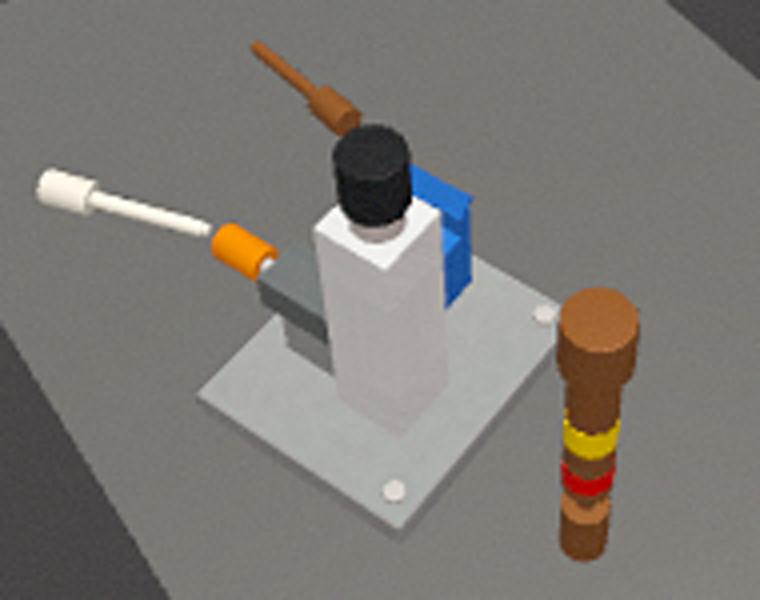

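```bash
cat > h.py <<'E'
import numpy as np
from workcell import *
def proj(m,P,H=420):
    P=np.atleast_2d(P);T=np.linalg.inv(m["cam_to_world"])
    c=P@T[:3,:3].T+T[:3,3]
    f=H/2/np.tan(np.radians(m["fov_y"])/2)
    return np.c_[m["cx"]+f*c[:,0]/-c[:,2], m["cy"]+f*c[:,1]/c[:,2]]
def unc(p,s,x0,y0): return ((np.array(p)+.5)/s-.5+[x0,y0])
def stand2w(p,P):
    x,y,a=p;c,s=np.cos(a),np.sin(a);P=np.atleast_2d(P)/1000.
    return np.c_[x+c*P[:,0]-s*P[:,1],y+s*P[:,0]+c*P[:,1],P[:,2]]
E
cat > fit.py <<'E'
from h import *
from scipy.optimize import least_squares
T=[((105,91,20),(300,153)),((105,-55,20),(516,83)),((-65,-55,20),(596,340)),((-65,91,20),(380,405)),((22,22,170),(445,242)),((22,-22,170),(518,222)),((-22,-22,170),(543,295)),((-22,22,170),(468,316)),((0,0,220),(496,268))]
S=[((-65,91,20),(200,393)),((-65,-55,20),(400,528)),((-22,22,170),(315,232)),((-22,-22,170),(385,268)),((22,-22,170),(440,208)),((0,0,220),(372,152))]
mt,ms=camera_model("top"),camera_model("side")
tp=np.array([a for a,_ in T]);tu=unc([b for _,b in T],5,200,190)
sp=np.array([a for a,_ in S]);su=unc([b for _,b in S],4,150,180)
def r(p,w=(1,1)):return np.r_[w[0]*(proj(mt,stand2w(p,tp))-tu).ravel(),w[1]*(proj(ms,stand2w(p,sp))-su).ravel()]
for w in((1,1),(1,0),(0,1)):
    o=least_squares(lambda p:r(p,w),[0.4,-0.05,0.3]);print(o.x,np.degrees(o.x[2]));print(r(o.x).reshape(-1,2).round(1).tolist())
# knob by triangulation
ku=unc((326,317),5,200,190);ks=unc((245,250),4,150,180)
k=least_squares(lambda P:np.r_[(proj(mt,P)-ku)[0],(proj(ms,P)-ks)[0]],[.4,0,.07]);print("knob",k.x,k.fun)
E
python3 fit.py
```

```text
[ 0.49693389 -0.05274997  0.32627449] 18.694151521804194
[[-0.9, -0.9], [0.1, -0.8], [0.7, -0.4], [-0.7, 0.7], [-0.0, 0.0], [0.1, -0.6], [-0.1, -0.4], [0.0, 0.1], [0.2, 0.1], [-1.7, -0.0], [0.2, 0.8], [-0.2, -0.9], [0.2, 0.6], [0.4, 0.9], [-0.1, -0.2]]
[ 0.49622745 -0.05294783  0.32422525] 18.576738237185342
[[-0.8, -0.7], [0.3, -0.5], [0.7, -0.1], [-0.7, 0.9], [0.0, 0.2], [0.2, -0.4], [-0.1, -0.1], [0.1, 0.3], [0.3, 0.3], [-1.9, 0.1], [-0.1, 1.0], [-0.5, -0.7], [-0.1, 0.8], [0.2, 1.2], [-0.3, 0.0]]
[ 0.4974665  -0.05239237  0.32839081] 18.815407348169412
[[-1.1, -1.0], [-0.0, -0.9], [0.6, -0.6], [-0.8, 0.5], [-0.2, -0.2], [-0.0, -0.8], [-0.3, -0.6], [-0.1, -0.1], [0.1, -0.1], [-1.5, -0.2], [0.4, 0.5], [-0.1, -1.1], [0.4, 0.3], [0.6, 0.7], [0.1, -0.5]]
knob [0.46396992 0.04396496 0.07244421] [ 0.0162973  -0.03504617 -0.02790605  0.0037873 ]
```

```bash
cat >> h.py <<'E'
from scipy.spatial.transform import Rotation as R
P0=(0.4969,-0.0527,np.radians(18.7))
def rep(target=None):
    s=get_state();q=s["tcp_rot"];M=R.from_quat([q[1],q[2],q[3],q[0]]).as_matrix()
    p=np.array(s["ee_pos"])
    print("t",round(s["time_s"],2),"p",p.round(4),"F",np.round(s["contact_force"],1),"M",np.round(s["moment"],2),"w",round(s["grip_width"],4),"j",np.round(s["joints"],2))
    c,sn=np.cos(P0[2]),np.sin(P0[2]);d=p-[P0[0],P0[1],0]
    print(" stand mm",(1000*np.array([c*d[0]+sn*d[1],-sn*d[0]+c*d[1],d[2]])).round(1),"ydir deg",np.degrees(np.arctan2(M[1,1],M[0,1])).round(2),"tilt",M[:,2].round(4))
    if target is not None:
        t=stand2w(P0,target)[0]
        print(" shift tool mm",(1000*M.T@(t-p)).round(1))
    return s,p,M
E
python3 - <<'E'
from h import *
s,p,M=rep((0,102.5,200))
m=camera_model("wrist")["cam_to_world"]
print(M.round(3)); print("cam in tool",M.T@(m[:3,3]-p)); print("look in tool",-M.T@m[:3,2])
E
```

```text
t 0.15 p [0.214  0.5065 0.2633] F [ 0.7 -0.5  0.5] M [-0.02  0.01 -0.01] w 0.0881 j [ 0.96  0.38  1.3  -0.    1.46 -0.22]
 stand mm [-88.7 620.4 263.3] ydir deg 67.1 tilt [-6.e-04 -9.e-04 -1.e+00]
 shift tool mm [-410.2 -328.3   63.6]
[[-0.921  0.389 -0.001]
 [ 0.389  0.921 -0.001]
 [ 0.    -0.001 -1.   ]]
cam in tool [ 0.07231183  0.00026381 -0.1204764 ]
look in tool [-2.83028800e-01 -5.01440944e-04  9.59111280e-01]
```

>>> move_arm:
  moves:
    - [-0.035,-0.028,0,0]
    - [-0.0375,-0.03,0,0]
    - [-0.0375,-0.03,0,0]
    - [-0.0375,-0.03,0,0]
    - [-0.0375,-0.03,0,0]
    - [-0.0375,-0.03,0,0]
    - [-0.0375,-0.03,0,0]
    - [-0.0375,-0.03,0,0]
    - [-0.0375,-0.03,0,0]
    - [-0.0375,-0.03,0,0]
    - [-0.0375,-0.03,0,0]
    - [0,0,0,9.7]
    - [0,0,0,9.7]
    - [0,0,0,9.7]
    - [0,0,0,9.7]
    - [0,0,0,9.7]
  gripper: 0.06

```text
time_s: 2.15
ee_pos: [0.4708, 0.0288, 0.2604]
tcp_rot: [-0.002, 0.594, 0.804, -0.002]
contact_force: [-0.8, 0.1, -0.9]
grip_width: 0.0604
```

Run:
```python
from h import *
rep((0,102.5,160))
```

```text
t 2.15 p [0.4708 0.0288 0.2604] F [-0.8  0.1 -0.9] M [-0.06 -0.05 -0.01] w 0.0604 j [-0.19  0.25  1.51 -0.    1.39 -0.49]
 stand mm [  1.4  85.5 260.4] ydir deg 17.07 tilt [-0.0055 -0.0014 -1.    ]
 shift tool mm [ 16.9  -1.4 100.5]
```

>>> move_arm:
  moves:
    - [0.017,-0.001,0.02,-1.6]
    - [0,0,0.03,0]
    - [0,0,0.03,0]
    - [0,0,0,0]

```text
time_s: 2.65
ee_pos: [0.4642, 0.0451, 0.1784]
tcp_rot: [-0.002, 0.584, 0.812, -0.002]
contact_force: [0.7, -0.3, -0.2]
grip_width: 0.0596
```

Run:
```python
from h import *
import cv2
s,p,M=rep((0,102.5,160))
m=camera_model("wrist");im=get_image("wrist")
cv2.imwrite("pics/w1.png",im)
for n,P in dict(cap=(0,0,220),knob=(0,102.5,70),bore=(0,78,70),notch=(70,42.5,75),boss1=(16,78,82),boss2=(-16,78,82),s1=(22,22,170),s2=(-22,22,170),k1=(-11,118.5,70),k2=(11,118.5,70)).items():
    print(n,proj(m,stand2w(P0,P)).round(1))
```

```text
t 2.65 p [0.4642 0.0451 0.1784] F [ 0.7 -0.3 -0.2] M [-0.03  0.03 -0.03] w 0.0596 j [-0.16  0.33  1.66 -0.    1.16 -0.48]
 stand mm [  0.4 103.1 178.4] ydir deg 18.59 tilt [-0.0053 -0.0014 -1.    ]
 shift tool mm [-0.6 -0.3 18.4]
cap [[283.  625.3]]
knob [[285.2 219.1]]
bore [[285.3 252.6]]
notch [[384.1 301.7]]
boss1 [[309.3 259.8]]
boss2 [[261.1 259.8]]
s1 [[331.  447.1]]
s2 [[237.5 446.8]]
k1 [[268.6 196.1]]
k2 [[301.7 196.1]]
```

View pics/w1.png

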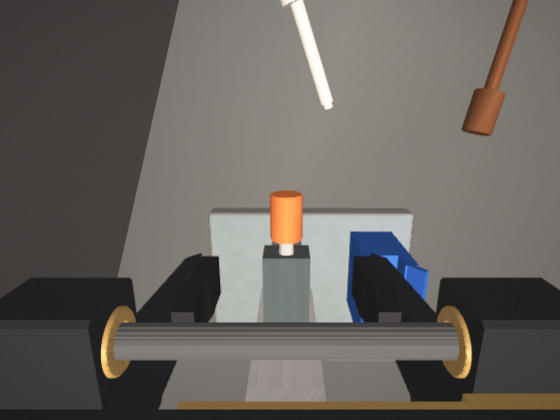

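>>> move_arm:
  moves:
    - [0,0,0.03,0]
    - [0,0,0.03,0]
    - [0,0,0.02,0]
    - [0,0,0.012,0]
    - [0,0,0.007,0]
    - [0,0,0,0]

```text
time_s: 3.45
ee_pos: [0.4699, 0.0439, 0.0849]
tcp_rot: [0.006, 0.584, 0.812, 0.002]
contact_force: [-0.4, -0.0, 0.6]
grip_width: 0.0601
```

Run:
```python
from h import *
import cv2
s,p,M=rep((0,102.5,76))
cv2.imwrite("pics/w2.png",get_image("wrist"))
```

```text
t 3.45 p [0.4699 0.0439 0.0849] F [-0.4 -0.   0.6] M [-0.1   0.03 -0.02] w 0.0601 j [-0.16  0.47  1.77 -0.    0.89 -0.48]
 stand mm [  5.4 100.1  84.9] ydir deg 18.58 tilt [ 0.0114 -0.004  -0.9999]
 shift tool mm [ 2.4 -5.5  8.8]
```

View pics/w2.png

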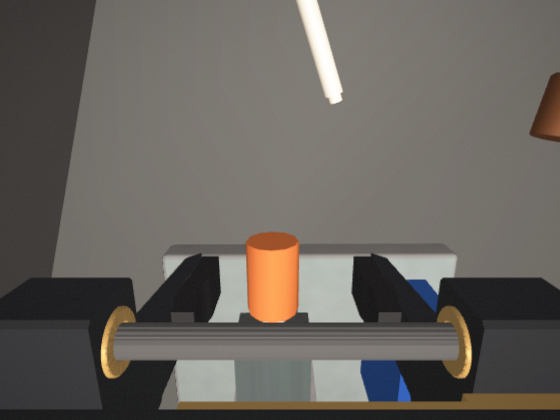

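>>> move_arm:
  moves:
    - [0.002,-0.005,0.006,0]
    - [0,0,0.002,0]
    - [0,0,0,0]

```text
time_s: 3.88
ee_pos: [0.4647, 0.0442, 0.0775]
tcp_rot: [0.007, 0.584, 0.812, 0.002]
contact_force: [0.5, 0.1, -0.3]
grip_width: 0.0599
```

Run:
```python
from h import *
s,p,M=rep((0.5,102.5,76))
```

```text
t 3.88 p [0.4647 0.0442 0.0775] F [ 0.5  0.1 -0.3] M [-0.03 -0.02  0.01] w 0.0599 j [-0.16  0.48  1.79 -0.    0.86 -0.48]
 stand mm [  0.6 102.1  77.5] ydir deg 18.59 tilt [ 0.0137 -0.0044 -0.9999]
 shift tool mm [ 0.4 -0.1  1.5]
```

>>> move_arm:
  moves:
    - [0,0,0.001,0]
    - [0,0,0,0]
    - [0,0,0,0]
    - [0,0,0,0]
    - [0,0,0,0]
    - [0,0,0,0]
  gripper: 0.0
  grip_force: 20

```text
time_s: 4.62
ee_pos: [0.4649, 0.0441, 0.0767]
tcp_rot: [0.007, 0.584, 0.812, 0.002]
contact_force: [-0.1, 0.3, 0.6]
grip_width: 0.021
```

Run:
```python
from h import *
s,p,M=rep((0,102.5,76))
```

```text
t 4.62 p [0.4649 0.0441 0.0767] F [-0.1  0.3  0.6] M [-0.08  0.07  0.03] w 0.021 j [-0.16  0.48  1.79 -0.    0.85 -0.48]
 stand mm [  0.7 102.   76.7] ydir deg 18.59 tilt [ 0.0141 -0.0045 -0.9999]
 shift tool mm [ 0.5 -0.8  0.7]
```

>>> move_arm:
  moves:
    - [0.005,0,0,0]
    - [0.008,0,-0.0001,0]
    - [0.01,0,-0.0001,0]

```text
time_s: 5.0
ee_pos: [0.4572, 0.0669, 0.0766]
tcp_rot: [0.007, 0.584, 0.812, 0.002]
contact_force: [0.5, 0.2, -0.7]
grip_width: 0.0212
```

Run:
```python
from h import *
s,p,M=rep((0.7,190,76.5))
```

```text
t 5.0 p [0.4572 0.0669 0.0766] F [ 0.5  0.2 -0.7] M [-0.07  0.09 -0.04] w 0.0212 j [-0.11  0.47  1.81 -0.    0.85 -0.43]
 stand mm [  0.8 126.   76.6] ydir deg 18.53 tilt [ 0.0142 -0.0045 -0.9999]
 shift tool mm [64.  -0.3 -0.4]
```

Pulling freely (no side force). Continue out.

>>> move_arm:
  moves:
    - [0.015,-0.0001,-0.0001,0]
    - [0.015,-0.0001,-0.0001,-0.1]
    - [0.015,0,-0.0001,0]
    - [0.012,0,-0.0001,0]
    - [0.008,0,0,0]
    - [0,0,0,0]

```text
time_s: 5.75
ee_pos: [0.4339, 0.1344, 0.0764]
tcp_rot: [0.007, 0.582, 0.813, 0.002]
contact_force: [0.7, 0.7, 0.0]
grip_width: 0.0213
```

Run:
```python
from h import *
import cv2
s,p,M=rep((0.7,190,76.5))
cv2.imwrite("pics/w3.png",get_image("wrist"))
s=get_image("side");cv2.imwrite("pics/s3.png",cv2.resize(s[150:330,130:340],None,fx=3.5,fy=3.3))
```

```text
t 5.75 p [0.4339 0.1344 0.0764] F [0.7 0.7 0. ] M [-0.06 -0.01 -0.02] w 0.0213 j [ 0.04  0.46  1.83 -0.01  0.84 -0.28]
 stand mm [  0.3 197.4  76.4] ydir deg 18.79 tilt [ 0.0137 -0.0042 -0.9999]
 shift tool mm [-7.4  0.4 -0. ]
```

View pics/w3.png

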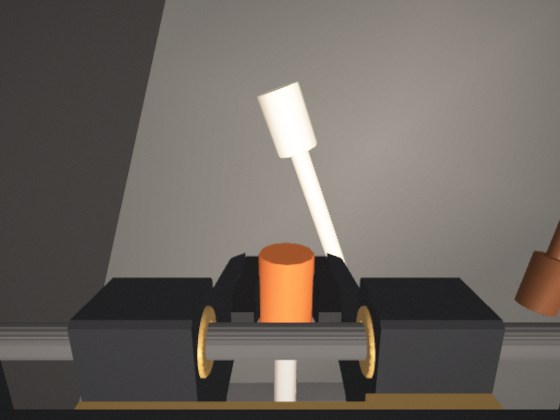

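View pics/s3.png

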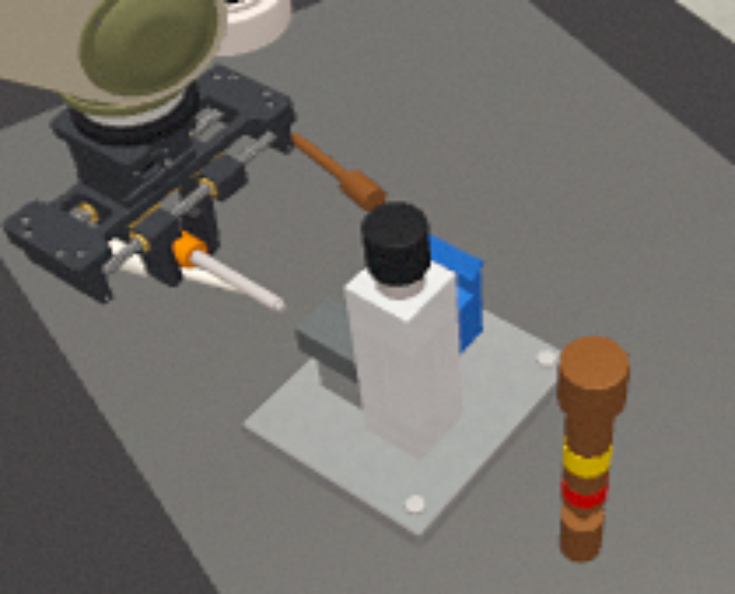

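>>> move_arm:
  moves:
    - [0,0,-0.015,0]
    - [0,0,-0.025,0]
    - [0,0,-0.015,0]
    - [0,0.02,0,0]
    - [0,0.025,0,0]
    - [0,0.018,0,0]
    - [0,0.005,0,0]
    - [0,0,0,0]

```text
time_s: 6.85
ee_pos: [0.5004, 0.1526, 0.1337]
tcp_rot: [0.007, 0.585, 0.811, 0.002]
contact_force: [0.3, -0.0, -1.2]
grip_width: 0.0212
```

Run:
```python
from h import *
s,p,M=rep((70,97.5,126))
```

```text
t 6.85 p [0.5004 0.1526 0.1337] F [ 0.3 -0.  -1.2] M [-0.05  0.02  0.03] w 0.0212 j [ 0.07  0.47  1.58 -0.01  1.09 -0.25]
 stand mm [ 69.1 193.4 133.7] ydir deg 18.39 tilt [ 0.0129 -0.0049 -0.9999]
 shift tool mm [-95.8   1.3   8.5]
```

>>> move_arm:
  moves:
    - [-0.015,0.0005,0,-0.3]
    - [-0.025,0.0005,0,0]
    - [-0.025,0,0,0]
    - [-0.018,0,0,0]
    - [-0.01,0,0,0]
    - [0,0,0,0]

```text
time_s: 7.6
ee_pos: [0.5305, 0.0585, 0.1347]
tcp_rot: [0.006, 0.583, 0.813, 0.001]
contact_force: [-0.2, 0.3, 0.2]
grip_width: 0.0209
```

Run:
```python
from h import *
import cv2
s,p,M=rep((70,97.5,126))
for n in("wrist","side","top"):
    m=camera_model(n);im=get_image(n)
    print(n,proj(m,stand2w(P0,[(70,75,86),(70,10,86),(70,97.5,128),(70,3.5,128)])).round(1).tolist())
    cv2.imwrite(f"pics/{n}4.png",im if n=="wrist" else cv2.resize(im[160:290,150:340],None,fx=4,fy=4,interpolation=cv2.INTER_CUBIC))
```

```text
t 7.6 p [0.5305 0.0585 0.1347] F [-0.2  0.3  0.2] M [-0.02  0.06  0.01] w 0.0209 j [-0.11  0.48  1.55 -0.    1.1  -0.43]
 stand mm [ 67.5  94.5 134.7] ydir deg 18.69 tilt [ 0.0114 -0.0053 -0.9999]
 shift tool mm [3.  2.5 8.7]
wrist [[288.6, 286.5], [288.5, 386.1], [290.5, 288.2], [289.9, 464.6]]
side [[239.7, 224.0], [262.6, 236.8], [230.5, 207.2], [264.6, 225.7]]
top [[266.3, 228.0], [286.9, 221.6], [258.7, 230.1], [289.3, 220.4]]
```

View pics/wrist4.png

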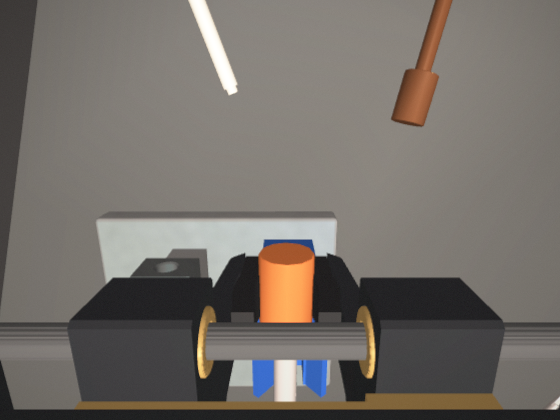

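View pics/top4.png

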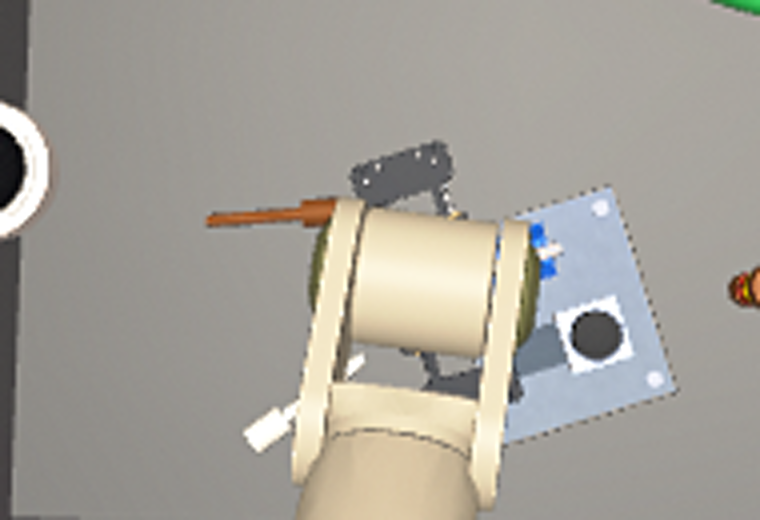

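View pics/side4.png

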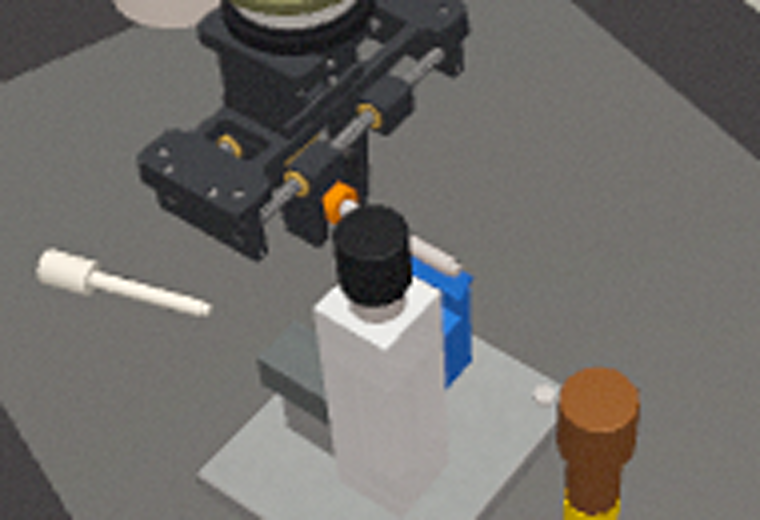

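>>> move_arm:
  moves:
    - [0.003,0.0025,0.005,0]
    - [0,0,0.01,0]
    - [0,0,0.008,0]
    - [0,0,0,0]

```text
time_s: 8.25
ee_pos: [0.5313, 0.0647, 0.1095]
tcp_rot: [0.005, 0.581, 0.814, 0.001]
contact_force: [-0.1, -0.3, -0.4]
grip_width: 0.0213
```

Run:
```python
from h import *
s,p,M=rep((70.3,97.5,83))
```

```text
t 8.25 p [0.5313 0.0647 0.1095] F [-0.1 -0.3 -0.4] M [-0.02  0.01 -0.02] w 0.0213 j [-0.1   0.52  1.57 -0.    1.05 -0.43]
 stand mm [ 70.3 100.2 109.5] ydir deg 18.9 tilt [ 0.01   -0.0049 -0.9999]
 shift tool mm [-2.5 -0.2 26.5]
```

>>> move_arm:
  moves:
    - [-0.0025,0,0.006,0.2]
    - [0,0,0.007,0]
    - [0,0,0.006,0]
    - [0,0,0,0]

```text
time_s: 8.75
ee_pos: [0.5325, 0.062, 0.0892]
tcp_rot: [0.006, 0.583, 0.812, 0.001]
contact_force: [0.1, 0.3, -1.1]
grip_width: 0.0212
```

Run:
```python
from h import *
s,p,M=rep((70.3,97.5,83))
```

```text
t 8.75 p [0.5325 0.062  0.0892] F [ 0.1  0.3 -1.1] M [-0.07  0.01 -0.05] w 0.0212 j [-0.1   0.55  1.59 -0.    1.   -0.43]
 stand mm [70.5 97.2 89.2] ydir deg 18.67 tilt [ 0.01   -0.005  -0.9999]
 shift tool mm [ 0.3 -0.2  6.2]
```

>>> move_arm:
  moves:
    - [0,0,0.004,0]
    - [0,0,0.002,0]
    - [0,0,0,0]

```text
time_s: 9.12
ee_pos: [0.5327, 0.0619, 0.083]
tcp_rot: [0.006, 0.583, 0.812, 0.001]
contact_force: [0.8, -0.1, -0.8]
grip_width: 0.021
```

Run:
```python
from h import *
import cv2
s,p,M=rep((70.3,97.5,83))
im=get_image("side")
cv2.imwrite("pics/side5.png",cv2.resize(im[190:280,200:330],None,fx=6,fy=6,interpolation=cv2.INTER_CUBIC))
```

```text
t 9.12 p [0.5327 0.0619 0.083 ] F [ 0.8 -0.1 -0.8] M [-0.09  0.04 -0.04] w 0.021 j [-0.1   0.56  1.59 -0.    0.98 -0.43]
 stand mm [70.6 97.1 83. ] ydir deg 18.67 tilt [ 0.0106 -0.005  -0.9999]
 shift tool mm [ 0.4 -0.3  0. ]
```

View pics/side5.png

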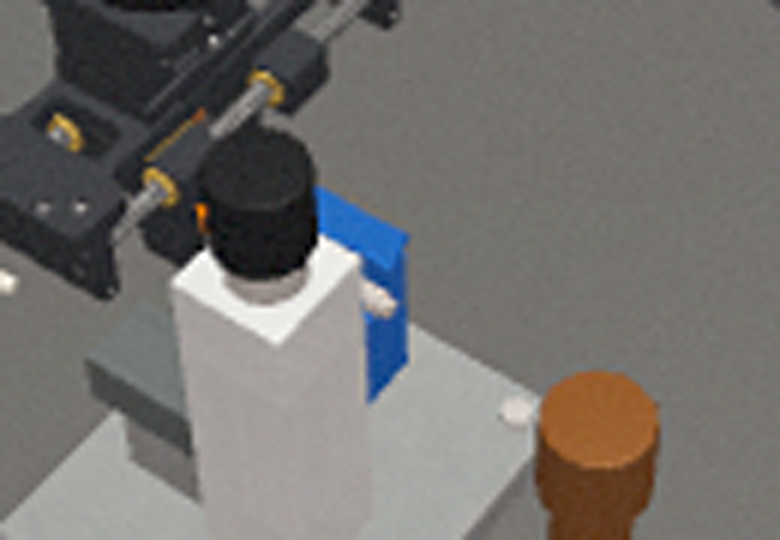

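>>> move_arm:
  moves:
    - [0,0,0.001,0]
    - [0,0,0,0]

```text
time_s: 9.43
ee_pos: [0.5328, 0.0619, 0.0824]
tcp_rot: [0.006, 0.583, 0.812, 0.001]
contact_force: [-1.1, -0.3, 0.5]
grip_width: 0.0212
```

>>> move_arm:
  moves:
    - [0,0,0,0]
    - [0,0,0,0]
    - [0,0,0,0]
  gripper: 0.05

```text
time_s: 9.8
ee_pos: [0.533, 0.0619, 0.0825]
tcp_rot: [0.006, 0.583, 0.812, 0.001]
contact_force: [0.0, -0.1, 0.2]
grip_width: 0.0485
```

>>> move_arm:
  moves:
    - [0,0,-0.01,0]
    - [0,0,-0.03,0]
    - [0,0,-0.05,0]
    - [0,0,-0.05,0]
    - [0,0,-0.03,0]
    - [0,0,0,0]

```text
time_s: 10.55
ee_pos: [0.5305, 0.0629, 0.261]
tcp_rot: [0.007, 0.583, 0.812, 0.002]
contact_force: [0.4, -0.0, -0.0]
grip_width: 0.0498
```

Run:
```python
from h import *
import cv2
s,p,M=rep((0,0,260))
m=camera_model("wrist");im=get_image("wrist")
cv2.imwrite("pics/w6.png",im)
print(proj(m,stand2w(P0,[(70,97.5,75),(70,75,75),(70,10,75)])).round(1).tolist())
im=get_image("side")
cv2.imwrite("pics/side6.png",cv2.resize(im[190:280,200:330],None,fx=6,fy=6,interpolation=cv2.INTER_CUBIC))
```

```text
t 10.55 p [0.5305 0.0629 0.261 ] F [ 0.4 -0.  -0. ] M [-0.01  0.01  0.02] w 0.0498 j [-0.1   0.35  1.35 -0.    1.42 -0.43]
 stand mm [ 68.9  98.7 261. ] ydir deg 18.68 tilt [ 0.0136 -0.0054 -0.9999]
 shift tool mm [-98.7 -68.8   1.2]
[[284.1, 190.9], [284.1, 215.2], [284.3, 279.9]]
```

View pics/side6.png

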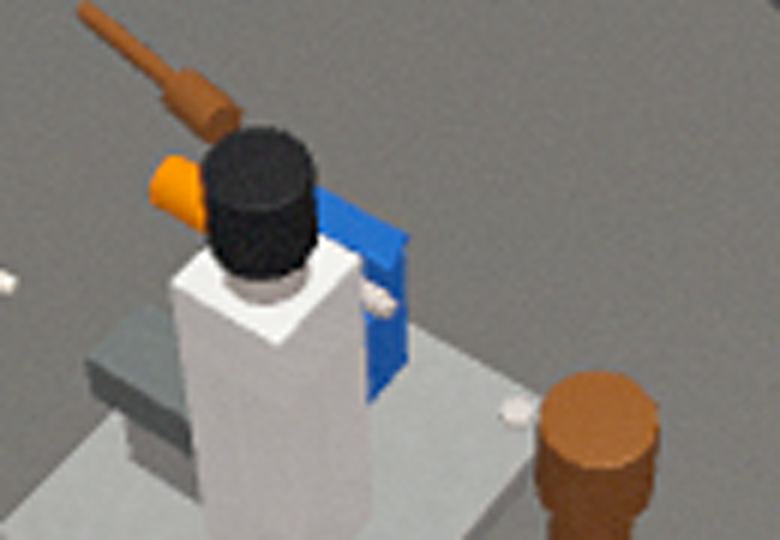

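View pics/w6.png

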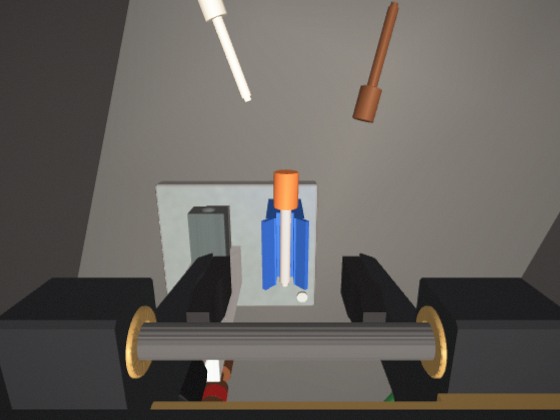

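>>> move_arm:
  moves:
    - [-0.005,-0.004,-0.012,0]
    - [-0.02,-0.014,0,-10]
    - [-0.025,-0.012,0,-10]
    - [-0.02,0,0,-10]
    - [-0.02,0.01,0,-10]
    - [0,0,0,-9]
    - [0,0,0,0]
  gripper: 0.075

```text
time_s: 11.52
ee_pos: [0.5553, -0.0197, 0.2675]
tcp_rot: [-0.001, 0.182, 0.983, -0.002]
contact_force: [-0.9, -1.2, -0.3]
grip_width: 0.075
```

Run:
```python
from h import *
s,p,M=rep((0,0,265))
```

```text
t 11.53 p [ 0.5553 -0.0197  0.2675] F [-0.9 -1.2 -0.3] M [-0.01 -0.   -0.06] w 0.075 j [-0.25  0.39  1.27 -0.    1.48 -1.45]
 stand mm [ 65.9  12.5 267.5] ydir deg 69.08 tilt [-0.0034 -0.003  -1.    ]
 shift tool mm [ 42.7 -51.6   2.8]
```

>>> move_arm:
  moves:
    - [0.01,-0.012,0,0]
    - [0.015,-0.018,0,0]
    - [0.01,-0.012,0,0]
    - [0.005,-0.006,0,0]
    - [0,0,0,0]

```text
time_s: 12.15
ee_pos: [0.4961, -0.0518, 0.2677]
tcp_rot: [-0.002, 0.186, 0.983, -0.002]
contact_force: [0.2, 0.1, -0.1]
grip_width: 0.0749
```

Run:
```python
from h import *
import cv2
s,p,M=rep((0,0,265))
m=camera_model("wrist");im=get_image("wrist")
cv2.imwrite("pics/w7.png",im)
a=np.linspace(0,2*np.pi,13)
for z in(220,185):print(proj(m,stand2w(P0,np.c_[18*np.cos(a),18*np.sin(a),0*a+z])).round(0).tolist())
print(proj(m,stand2w(P0,[(0,0,220)])).round(1).tolist())
```

```text
t 12.15 p [ 0.4961 -0.0518  0.2677] F [ 0.2  0.1 -0.1] M [-0.05 -0.02 -0.01] w 0.0749 j [-0.34  0.29  1.42 -0.    1.43 -1.54]
 stand mm [ -0.4   1.1 267.7] ydir deg 68.54 tilt [-0.0047 -0.0029 -1.    ]
 shift tool mm [-1.  -0.5  2.7]
[[307.0, 280.0], [318.0, 266.0], [320.0, 250.0], [312.0, 234.0], [297.0, 224.0], [278.0, 223.0], [262.0, 230.0], [251.0, 244.0], [250.0, 261.0], [259.0, 276.0], [273.0, 285.0], [291.0, 287.0], [307.0, 280.0]]
[[304.0, 253.0], [313.0, 242.0], [315.0, 227.0], [308.0, 214.0], [296.0, 206.0], [280.0, 204.0], [266.0, 211.0], [257.0, 223.0], [256.0, 237.0], [263.0, 250.0], [275.0, 258.0], [290.0, 259.0], [304.0, 253.0]]
[[284.8, 255.5]]
```

View pics/w7.png

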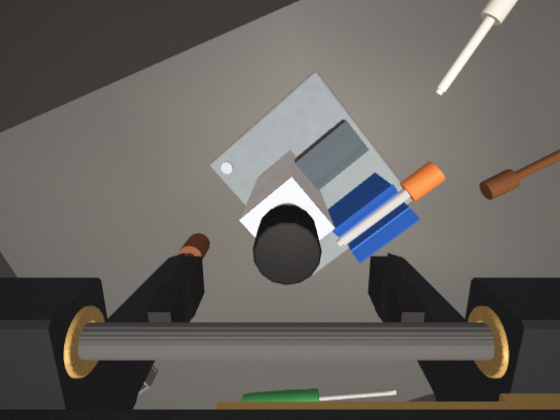

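Run:
```python
import cv2,numpy as np
im=cv2.imread("pics/w7.png");g=cv2.cvtColor(im,6).astype(int)
for r in (235,245,250,255,260,270): print(r,g[r,244:262].tolist(),g[r,312:330].tolist())
print(g[270:292,287].tolist())
cv2.imwrite("pics/w7c.png",cv2.resize(cv2.convertScaleAbs(im[190:300,220:350],alpha=2.5),None,fx=5,fy=5))
```

```text
235 [127, 127, 128, 125, 128, 129, 127, 129, 156, 227, 251, 246, 138, 22, 22, 24, 37, 44] [50, 43, 28, 21, 19, 85, 240, 251, 250, 250, 250, 250, 246, 228, 205, 184, 180, 179]
245 [126, 128, 128, 126, 126, 127, 126, 127, 127, 88, 41, 35, 45, 54, 61, 58, 60, 58] [62, 61, 60, 62, 60, 52, 43, 27, 121, 169, 179, 179, 179, 179, 180, 181, 182, 181]
250 [126, 127, 125, 126, 128, 126, 127, 128, 100, 56, 42, 50, 55, 57, 59, 58, 60, 59] [60, 60, 61, 60, 59, 60, 54, 47, 32, 103, 169, 182, 182, 180, 180, 181, 180, 181]
255 [125, 126, 126, 125, 126, 126, 126, 127, 127, 75, 42, 46, 53, 55, 56, 58, 56, 56] [59, 59, 58, 57, 59, 59, 53, 47, 54, 162, 182, 180, 181, 181, 181, 182, 181, 182]
260 [125, 126, 125, 126, 126, 127, 126, 126, 126, 101, 56, 43, 48, 53, 55, 56, 54, 55] [56, 54, 54, 58, 56, 54, 46, 36, 161, 182, 181, 181, 182, 179, 180, 180, 180, 180]
270 [126, 125, 125, 126, 126, 126, 125, 125, 125, 126, 127, 125, 124, 125, 115, 68, 42, 49] [50, 47, 60, 140, 173, 173, 155, 144, 130, 128, 127, 125, 127, 127, 128, 128, 127, 128]
[55, 55, 53, 53, 54, 51, 53, 52, 51, 49, 52, 50, 48, 45, 69, 110, 122, 122, 121, 123, 122, 119]
```

View pics/w7c.png

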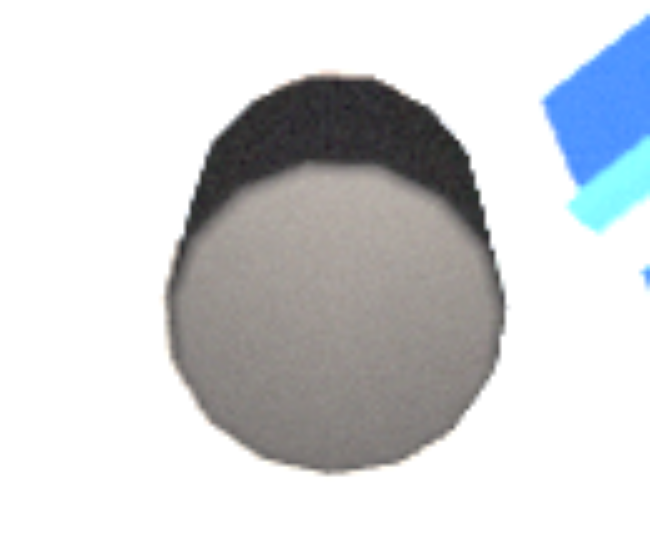

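>>> move_arm:
  moves:
    - [0,0.0003,0.01,0]
    - [0,0,0.015,0]
    - [0,0,0.012,0]
    - [0,0,0.008,0]
    - [0,0,0,0]

```text
time_s: 12.82
ee_pos: [0.4972, -0.0507, 0.2189]
tcp_rot: [-0.003, 0.186, 0.983, -0.002]
contact_force: [-0.3, -0.0, 0.6]
grip_width: 0.075
```

Run:
```python
from h import *
s,p,M=rep((0,1.4,208.5))
```

```text
t 12.82 p [ 0.4972 -0.0507  0.2189] F [-0.3 -0.   0.6] M [-0.05  0.02  0.02] w 0.075 j [-0.34  0.34  1.51 -0.    1.3  -1.53]
 stand mm [  0.9   1.7 218.9] ydir deg 68.62 tilt [-0.0059 -0.0023 -1.    ]
 shift tool mm [ 0.4 -0.8 10.5]
```

>>> move_arm:
  moves:
    - [0.0004,-0.0008,0.005,0]
    - [0,0,0.004,0]
    - [0,0,0.001,0]
    - [0,0,0,0]

```text
time_s: 13.32
ee_pos: [0.4968, -0.0515, 0.209]
tcp_rot: [-0.002, 0.186, 0.983, -0.002]
contact_force: [0.1, -0.5, 0.3]
grip_width: 0.0745
```

Run:
```python
from h import *
import cv2
s,p,M=rep((0,1.4,208.5))
m=camera_model("wrist");im=get_image("wrist")
cv2.imwrite("pics/w8.png",im)
```

```text
t 13.32 p [ 0.4968 -0.0515  0.209 ] F [ 0.1 -0.5  0.3] M [0.04 0.01 0.03] w 0.0745 j [-0.34  0.34  1.52 -0.    1.28 -1.54]
 stand mm [  0.3   1.1 209. ] ydir deg 68.62 tilt [-0.0043 -0.0027 -1.    ]
 shift tool mm [ 0.4 -0.   0.5]
```

View pics/w8.png

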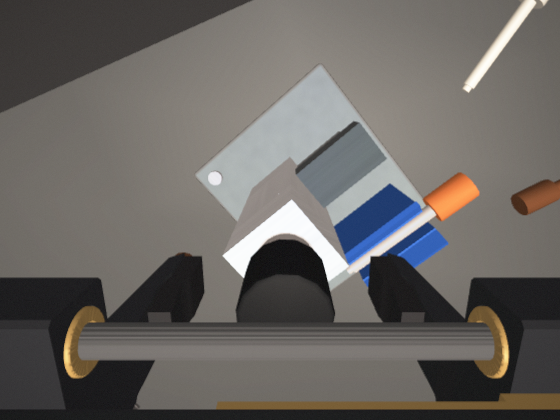

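>>> move_arm:
  moves:
    - [0,0,0,0]
    - [0,0,0,0]
    - [0,0,0,0]
    - [0,0,0,0]
    - [0,0,0,0]
    - [0,0,0,0]
  gripper: 0.0
  grip_force: 10

```text
time_s: 14.12
ee_pos: [0.497, -0.0516, 0.2094]
tcp_rot: [-0.001, 0.186, 0.983, -0.002]
contact_force: [-0.1, -0.2, -0.2]
grip_width: 0.0359
```

Run:
```python
from h import *
s,p,M=rep((0,1.4,208.5))
```

```text
t 14.12 p [ 0.497  -0.0516  0.2094] F [-0.1 -0.2 -0.2] M [0.01 0.03 0.01] w 0.0359 j [-0.34  0.34  1.52 -0.    1.28 -1.54]
 stand mm [  0.4   1.1 209.4] ydir deg 68.62 tilt [-0.0036 -0.0031 -1.    ]
 shift tool mm [ 0.6 -0.   0.9]
```

>>> move_arm:
  moves:
    - [0,0,0,0]
    - [0,0,0,0]
    - [0,0,0,0]
  grip_force: 30

```text
time_s: 14.5
ee_pos: [0.497, -0.0516, 0.2094]
tcp_rot: [-0.001, 0.186, 0.983, -0.002]
contact_force: [0.5, -0.0, -0.4]
grip_width: 0.0351
```

Run:
```python
from h import *
s,p,M=rep((0,1.4,208.5))
```

```text
t 14.5 p [ 0.497  -0.0516  0.2094] F [ 0.5 -0.  -0.4] M [-0.    0.02 -0.03] w 0.0351 j [-0.34  0.34  1.52 -0.    1.28 -1.54]
 stand mm [  0.4   1.  209.4] ydir deg 68.62 tilt [-0.0035 -0.0031 -1.    ]
 shift tool mm [ 0.6 -0.   0.9]
```

>>> move_arm:
  moves:
    - [0,0,-0.001,0]
    - [0,0,-0.002,0]
    - [0,0,-0.003,0]
    - [0,0,-0.003,0]

```text
time_s: 15.0
ee_pos: [0.4964, -0.0513, 0.2179]
tcp_rot: [-0.003, 0.186, 0.983, -0.002]
contact_force: [-0.4, 0.1, -3.8]
grip_width: 0.035
```

Run:
```python
from h import *
s,p,M=rep((0.4,1.0,264.4))
```

```text
t 15.0 p [ 0.4964 -0.0513  0.2179] F [-0.4  0.1 -3.8] M [ 0.02 -0.01  0.07] w 0.035 j [-0.34  0.34  1.51 -0.    1.3  -1.54]
 stand mm [  0.    1.5 217.9] ydir deg 68.62 tilt [-0.0063 -0.002  -1.    ]
 shift tool mm [ -0.4  -0.3 -46.5]
```

>>> move_arm:
  moves:
    - [-0.0002,-0.0002,-0.003,0]
    - [-0.0002,-0.0001,-0.003,0]
    - [0,0,-0.003,0]
    - [0,0,-0.003,0]

```text
time_s: 15.5
ee_pos: [0.4968, -0.0517, 0.2308]
tcp_rot: [-0.003, 0.186, 0.983, -0.002]
contact_force: [0.7, 0.1, -4.1]
grip_width: 0.0353
```

Run:
```python
from h import *
s,p,M=rep((0.4,1.0,264.4))
```

```text
t 15.5 p [ 0.4968 -0.0517  0.2308] F [ 0.7  0.1 -4.1] M [-0.02 -0.03 -0.02] w 0.0353 j [-0.34  0.32  1.49 -0.    1.34 -1.54]
 stand mm [2.000e-01 1.000e+00 2.308e+02] ydir deg 68.62 tilt [-0.0061 -0.0021 -1.    ]
 shift tool mm [  0.    0.  -33.6]
```

>>> move_arm:
  moves:
    - [0,0,-0.003,0]
    - [0,0,-0.003,0]
    - [0,0,-0.003,0]
    - [0,0,-0.003,0]

```text
time_s: 16.0
ee_pos: [0.4968, -0.0517, 0.2437]
tcp_rot: [-0.003, 0.186, 0.983, -0.002]
contact_force: [0.3, 0.1, -3.2]
grip_width: 0.0351
```

Run:
```python
from h import *
s,p,M=rep((0.4,1.0,264.4))
```

```text
t 16.0 p [ 0.4968 -0.0517  0.2437] F [ 0.3  0.1 -3.2] M [-0.   -0.01 -0.01] w 0.0351 j [-0.34  0.31  1.47 -0.    1.37 -1.54]
 stand mm [2.000e-01 1.000e+00 2.437e+02] ydir deg 68.62 tilt [-0.0062 -0.0021 -1.    ]
 shift tool mm [  0.    0.  -20.7]
```

>>> move_arm:
  moves:
    - [0,0,-0.003,0]
    - [0,0,-0.003,0]
    - [0,0,-0.003,0]
    - [0,0,-0.003,0]
    - [0,0,-0.003,0]
    - [0,0,-0.002,0]
    - [0,0,-0.001,0]
    - [0,0,0,0]
    - [0,0,0,0]

```text
time_s: 17.12
ee_pos: [0.4969, -0.0516, 0.263]
tcp_rot: [-0.003, 0.186, 0.983, -0.002]
contact_force: [0.6, 0.0, -3.2]
grip_width: 0.0349
```

Run:
```python
from h import *
import cv2
s,p,M=rep((0.4,1.0,264.4))
im=get_image("side")
cv2.imwrite("pics/side9.png",cv2.resize(im[150:300,170:330],None,fx=5,fy=4,interpolation=cv2.INTER_CUBIC))
im=get_image("top");cv2.imwrite("pics/top9.png",im)
```

```text
t 17.12 p [ 0.4969 -0.0516  0.263 ] F [ 0.6  0.  -3.2] M [-0.02 -0.07  0.01] w 0.0349 j [-0.34  0.3   1.43 -0.    1.42 -1.54]
 stand mm [  0.3   1.  263. ] ydir deg 68.62 tilt [-0.0061 -0.0021 -1.    ]
 shift tool mm [-0.   0.  -1.4]
```

View pics/side9.png

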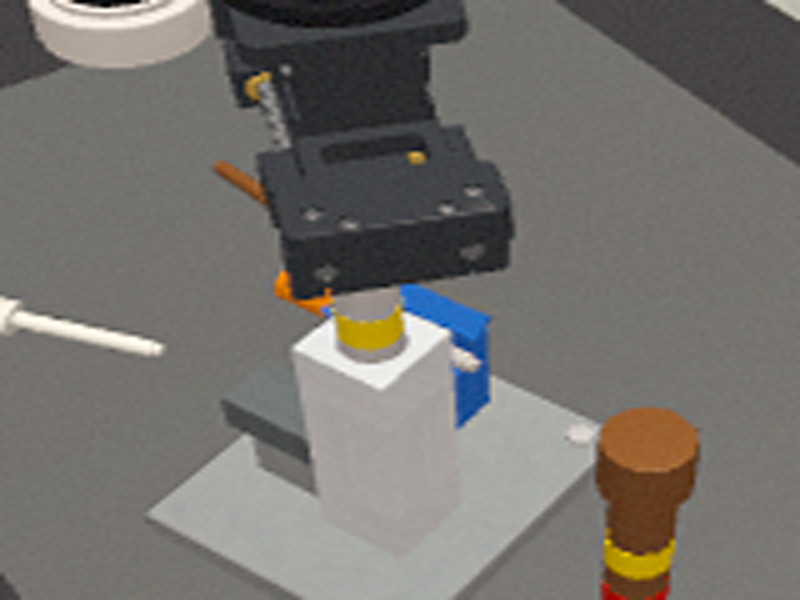

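View pics/top9.png

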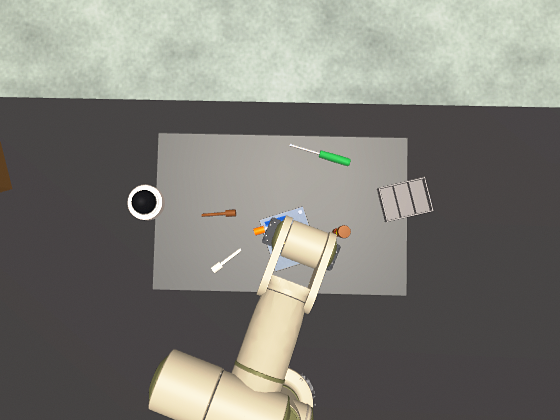

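>>> move_arm:
  moves:
    - [0,0,-0.001,0]
    - [0,0,0,0]
    - [0,0,0,0]
    - [0,0,0,0]
    - [0,0,0,0]
    - [0,0,0,0]
    - [0,0,0,0]
    - [0,0,0,0]

```text
time_s: 18.23
ee_pos: [0.4969, -0.0516, 0.264]
tcp_rot: [-0.003, 0.186, 0.983, -0.002]
contact_force: [-0.6, 0.3, -4.8]
grip_width: 0.0352
```

Run:
```python
from h import *
import cv2
s,p,M=rep((0.4,1.0,264.4)); print(np.abs(s["qvel"]).max())
im=get_image("side")
cv2.imwrite("pics/side10.png",cv2.resize(im[205:260,215:285],None,fx=10,fy=10,interpolation=cv2.INTER_CUBIC))
```

```text
t 18.23 p [ 0.4969 -0.0516  0.264 ] F [-0.6  0.3 -4.8] M [ 0.02 -0.01  0.02] w 0.0352 j [-0.34  0.29  1.43 -0.    1.42 -1.54]
 stand mm [  0.3   1.  264. ] ydir deg 68.62 tilt [-0.0063 -0.002  -1.    ]
 shift tool mm [-0.   0.  -0.4]
0.0011022695204167402
```

View pics/side10.png

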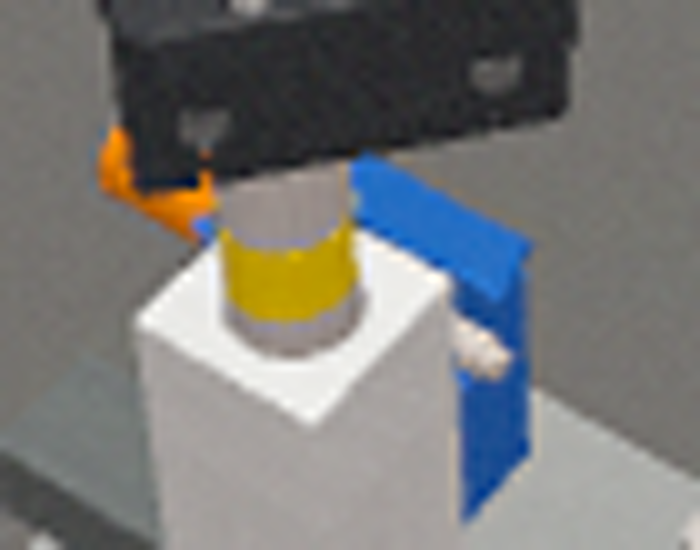

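The crop shows the whole yellow band (rows 230–320) with steel below it and no red. The pin is in the notch, with the tip at (485,350) and the knob at upper left. The arm is still.

```bash
python3 -c "
from workcell import *
print(job_done())"
```

```text
the job is handed in; nothing more can be done
None
```

I pulled the latch pin straight out, parked it in the blue notch and let go of it. I then lifted the rod by its black cap and handed the job in at 18.3 s, still gripping the cap at 30 N.

- **Pin:** It slid out with no side force above 1 N. After release, the side and wrist pictures showed it lying in the notch with the knob outside the +y end.
- **Rod:** The gripper rose 54.6 mm, within the 45–65 mm window. The last picture shows the whole yellow band with bare steel below it and no red.
- **Binding:** Side force stayed under 1 N and the vertical load was 3–5 N, about the rod's weight, so I saw no sign of binding.
- **Steadiness:** Over the last second the gripper held its height and its opening stayed at 35 mm.
- **Other parts:** The dome camera, screw tray, screwdriver and the look-alikes were where they started in the last top view.

**Disagreements:** The cap centre measured about 1.5 mm from the fitted stand pose, and I corrected for that before gripping. The tool also leaned up to 0.9° during the moves, and by about 0.4° while lifting the rod.

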